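# Reset the cold-counter alarm with its key

## Task

The cold-counter alarm has gone off: take the yellow key from its wooden stand, push it fully home into the brass keyhole on the grey reset box, turn it clockwise all the way to its stop, turn it back home and draw it out. Then put the key back upright in the stand, fully down, and let go. Never force the key in the lock (ease off as soon as you feel the stop), and leave the other things on the counter where they are.

Things in the scene. Friction and masses are not known exactly. Their poses are not given: they have to be found in the camera images.
- key_head (a point): Centre of the flat yellow grip of the loose key (about 50 g, 66 mm tall), standing upright in the wooden stand. Axes: z up along the key, x along the grip's width (30 mm), y through its thickness (10 mm); the grip reaches from 25 mm below this point to 20 mm above. Under it a round steel collar, 26 mm across, 3 mm thick, underside 28 mm below this point.
- key_tip (a point): Centre of the key's lower end, 46 mm below key_head, 18 mm below the collar's underside. The lowest 10 mm is the bit, a flat bar 14 mm wide (x) and 5 mm thick (y); between bit and collar is a round neck 4.8 mm across, 8 mm long. The key is the same when turned half round.
- reset_box: Grey steel box fixed to the counter, 150 x 150 x 80 mm high, origin at the centre of its underside. On its top, 20 mm from its centre towards its -x, a black rubber frame (52 mm square, top at 84 mm) holds a square brass lock barrel (30 mm) LOOSELY: the barrel slides level, without turning, when pushed sideways with 1 N or more. A red lamp 18 mm wide, 12 mm tall is at x +48, y +40 mm.
- keyhole (a point): Middle of the rubber frame at the height of the brass face (86 mm); axes as the box. The real slot, at the barrel's centre, is off by up to 4.5 mm along the box's x and its y: feel for it. Slot 16 mm (x) by 7 mm (y), plus a steep bevel 1 mm wide all round; face 6 mm thick. Fully home, the collar rests on the face, tip 18 mm down. The key comes out only when turned back in line with the slot.
- lock (a joint): Turn (rad) of the plug under the brass face: 0 is home (in line with the slot), grows as the key turns clockwise seen from above, up to a hard stop somewhere between 0.9 and 1.4 rad, to be felt (keep the twist under 0.15 N m and pushes under 40 N). Turns only with the key pushed fully home, takes about 0.03 N m, stays where it is left. The bit has about 0.15 rad of play in it either way.
- pocket (a point): Middle of the mouth of the pocket in the top of the fixed wooden stand (70 x 70 x 40 mm high). The pocket is 18 mm long (x) by 9 mm wide (y) with a real 2 mm bevel round its mouth, 30 mm deep; axes as the stand. The key stands in it with its bit's width along x and its collar resting on the top of the stand, the tip 18 mm below this point.
- pen_pot: Dark round pen pot with pens, 72 mm across, 150 mm tall, origin at the centre of its base. Leave alone.
- calculator: Desk calculator lying flat, 150 x 105 x 24 mm, origin under its centre. Leave alone.
- tray_stack: Stack of white foam trays, 120 x 160 x 62 mm, origin under its centre. Leave alone.
- sprayer: Green spray bottle, 72 mm across, 195 mm tall, origin at the centre of its base. Leave alone.

How it is judged:
By the outcome, as a careful person would: the job done as asked, in the order asked, and still so for the second after the job is handed in, with the robot touching nothing.
It also fails if it takes over 72 s, if anything falls off the work surface, if the arm or the gripper's body presses on something with over 40 N, if the wrist force passes 120 N, or if a joint passes its speed limit or range.

## Robot

A 6-joint arm with a two-finger parallel gripper is mounted at the origin on the work surface. World frame = base frame: x ahead of the robot, y to its left, z up, the work surface at z = 0. Lengths are in mm, angles in rad, forces in N, time in s.
With the tool pointing down it reaches from about 150 to 775 mm from the base axis. Payload 6.1 kg.
Tool frame: the origin (TCP) lies between the finger pads; the fingertips stand 14 mm ahead of it and the grasp point (between the pads) lies 5 mm behind it; y points along the fingers, x is the direction in which the jaws open and shut, and the axes are right-handed (so a half turn about y gives the same grasp; the last joint's range is limited). The gripper opens to 85 mm and grips with 20 to 120 N. Pads are 22 mm wide; open, the fingers measure 114 mm over their backs; the gripper's body (76 mm by 85 mm) begins 54 mm behind the grasp point. The pads swing forward as they close: fully open they stand 13 mm farther back than shut.
Start: joints at [1.277, 0.126, -0.04, 1.405, 0, 1.571], TCP at [152.029, 502.489, 245.295] pointing down, gripper open.
Joint ranges: [-2.72, 2.72], [-0.95, 1.95], [-1.27, 1.35], [-1.78, 2.02], [-1.46, 1.47], [-3.14, 3.14]. Speed limits (rad/s): [2.39, 2.39, 3.01, 3.14, 3.14, 3.14].

## Interface

Orientations are given as a unit quaternion [x, y, z, w].
In Python, from cell import get_obs, read_camera, job_done gives the robot as it stands. The module is installed in compiled form; this text tells all that it offers.
- The arm moves only by the shell command python3 -m handwheel 'ROWS' [FORCE]. ROWS is JSON, a list of rows, each a list of 3 entries, a list of its own where there are three numbers: the turn, a rotation vector about the world's x, y, z in degrees, then the shift along the world's x, y, z in mm, then the opening in per cent of the stroke, from 0 (shut) to 100 (fully open). In form: [[[wx, wy, wz], [dx, dy, dz], gripper], ...]. A call has 1 to 20 rows; each row shifts and turns the commanded pose from where the row before left it; what a row does not reach is not made up. A row lasts 1/8 s, in which the tool goes at most 62.5 mm and 10.7 degrees, less where a joint would pass 70% of its speed; a pose out of reach is approached as far as the arm can. A call is refused whole if a number of a shift passes 62.5 or a number of a turn 10.7, either way. A call with a gripper value outside its range is refused whole. The fingers move at their own pace and stop on an object; FORCE is the grip in N (left out, the last holds). Time passes only in rows, so rows that do not move let the fingers close. It gives the time, the measured TCP pose, the force and the opening at its end, in the units of the state.
- get_obs(): the state, without advancing time (a new reading comes with each control period).
- read_camera(name): name is "side" or "top" or "wrist"; returns a dict with "color" (384x512x3 uint8, red, green, blue), "K" (3x3 intrinsics, pixels), "D" ([k1, k2, p1, p2, k3] as OpenCV has them; the pictures are not rectified), "T" (4x4, takes a point from camera to world coordinates). Camera axes: x right, y down, z forward; pixel columns grow to the right and rows downward; lengths in mm; the calibration is good to about 2 mm. A picture is of the moment at which its call begins. There is no depth.
- job_done(): hands the job in, once; it reports no verdict.
The state is a dict: "time": time; "joints": joint angles; "qd": joint speeds; "effort": joint torques, N m; "eef_pos": TCP position; "ee_rot": TCP orientation; "force": force on the tool from outside, world axes, zero at the start; "wrist_torque": the same for the moment, N m; "opening": finger opening in mm.
Only numpy, scipy, OpenCV 4.12 (cv2) and the standard library are available. Lean on these libraries where they do the work, as an engineer would, in place of code of your own. Each camera call takes 0.05 s, during which the arm holds its last target. There are 200 camera calls.

## Working session

There is one attempt and no reset: what is moved stays moved. The work goes in short steps, Python scripts to look and compute and a shell command to move; the robot and the scene stay as the last step left them, time stands still between calls to the robot, and variables do not carry over. Pictures are saved under pics/ and viewed, about 8 in all and at most 12, crops included, and the job is handed in when it is done.

```bash
mkdir -p pics; cat > h.py <<'E'
from cell import get_obs, read_camera
import numpy as np, cv2
def snap(n,f):
    c=read_camera(n); cv2.imwrite(f'pics/{f}.png',c['color'][:,:,::-1]); np.savez(f'pics/{f}.npz',K=c['K'],D=c['D'],T=c['T']); return c
def px2w(f,pts,z):
    d=np.load(f'pics/{f}.npz'); K,D,T=d['K'],d['D'],d['T']
    u=cv2.undistortPoints(np.array(pts,float).reshape(-1,1,2),K,np.array(D,float)).reshape(-1,2)
    r=np.c_[u,np.ones(len(u))]@T[:3,:3].T; o=T[:3,3]
    z=np.broadcast_to(z,len(u)); return o+r*((z-o[2])/r[:,2])[:,None]
def w2px(f,P):
    d=np.load(f'pics/{f}.npz'); T=np.linalg.inv(d['T'])
    return cv2.projectPoints(np.array(P,float).reshape(-1,3),cv2.Rodrigues(T[:3,:3])[0],T[:3,3],d['K'],np.array(d['D'],float))[0].reshape(-1,2)
E
python3 - <<'E'
from h import *
a=snap('top','top1');b=snap('side','side1');snap('wrist','w1')
o=get_obs();print({k:np.round(v,3) for k,v in o.items()})
for f in('top1','side1'): print(np.load(f'pics/{f}.npz')['T'].round(2))
E
```

```text
{'time': np.float64(0.15), 'joints': array([ 1.277,  0.126, -0.04 ,  1.405, -0.   ,  1.571]), 'qd': array([-0.001, -0.   ,  0.003, -0.   , -0.001, -0.   ]), 'effort': array([-2.0000e-03, -4.3628e+01,  3.5315e+01,  1.4000e-02, -0.0000e+00,
        0.0000e+00]), 'eef_pos': array([151.944, 502.216, 244.688]), 'ee_rot': array([ 0.568,  0.421, -0.422, -0.568]), 'force': array([0.389, 0.317, 0.163]), 'wrist_torque': array([-0.009,  0.022,  0.007]), 'opening': np.float64(85.483)}
[[ 3.00000e-02 -9.80000e-01  2.10000e-01  3.35890e+02]
 [-1.00000e+00 -3.00000e-02  0.00000e+00  9.12000e+00]
 [ 0.00000e+00 -2.10000e-01 -9.80000e-01  1.42598e+03]
 [ 0.00000e+00  0.00000e+00  0.00000e+00  1.00000e+00]]
[[ 9.70000e-01 -1.30000e-01  2.10000e-01  3.61070e+02]
 [-2.40000e-01 -4.60000e-01  8.50000e-01 -1.11441e+03]
 [-2.00000e-02 -8.80000e-01 -4.80000e-01  6.95110e+02]
 [ 0.00000e+00  0.00000e+00  0.00000e+00  1.00000e+00]]
```

View pics/top1.png

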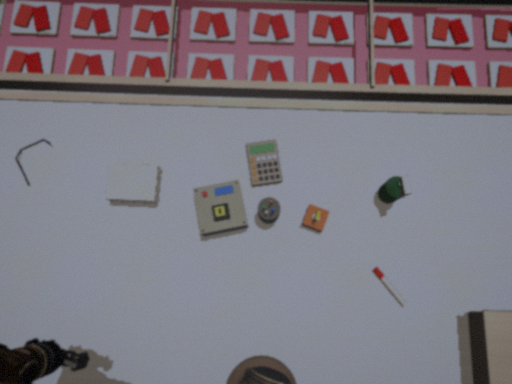

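View pics/side1.png

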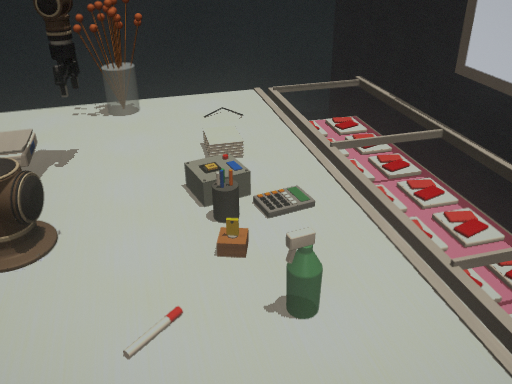

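The top view shows the box at about (220,208), the pot at (269,210), the stand with the key at (315,217), and the calculator at (264,162). The side view shows the key at (232,228) standing in the stand. I'll enlarge a crop next.

```bash
python3 - <<'E'
from h import *
t=cv2.imread('pics/top1.png')[170:245,185:335];cv2.imwrite('pics/c1.png',cv2.resize(t,None,fx=5.3,fy=5.3,interpolation=cv2.INTER_CUBIC))
s=cv2.imread('pics/side1.png')[150:260,180:290];cv2.imwrite('pics/c2.png',cv2.resize(s,None,fx=5.4,fy=5.4,interpolation=cv2.INTER_CUBIC))
E
```

```text
(no output)
```

View pics/c1.png

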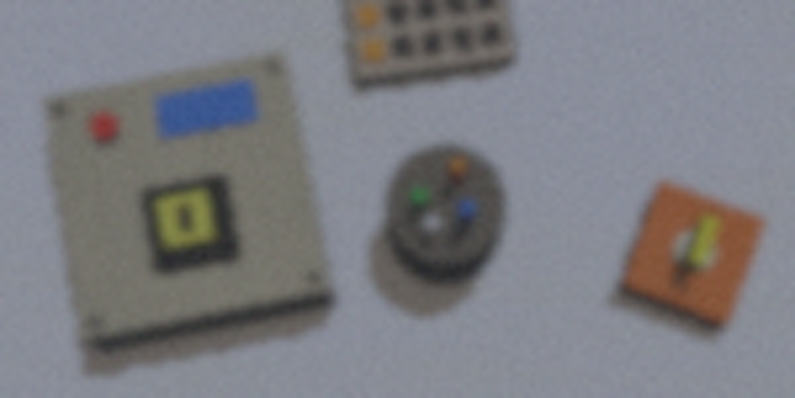

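Crop of the top view (×5.3): box top corners at (47,100), (285,55), (330,295) and (90,342), lamp at (103,127), frame centre at (191,224) and brass centre at (185,220). Stand top corners are at (663,183), (763,218), (725,320) and (627,283), with the key grip at about (705,240).

```bash
python3 - <<'E'
from h import *
f=lambda L:[(185+(x+.5)/5.3-.5,170+(y+.5)/5.3-.5) for x,y in L]
def sq(n,L,z):
    P=px2w('top1',f(L),z)[:,:2]; e=np.roll(P,-1,0)-P
    print(n,P.mean(0).round(1),np.linalg.norm(e,axis=1).round(1),(np.degrees(np.arctan2(e[:,1],e[:,0]))).round(1)); return P
sq('box',[(47,100),(285,55),(330,295),(90,342)],80)
sq('frame',[(145,190),(227,178),(238,258),(155,270)],84)
sq('stand',[(663,183),(763,218),(725,320),(627,283)],40)
print('lamp',px2w('top1',f([(103,127)]),92).round(1),'brass',px2w('top1',f([(185,220)]),86).round(1),'keytop',px2w('top1',f([(707,237)]),88).round(1),'pot',px2w('top1',f([(445,205)]),150).round(1))
d=np.load('pics/w1.npz');T=np.linalg.inv(d['T']);o=get_obs()
print(T@np.r_[o['eef_pos'],1], d['K'].round(1))
from scipy.spatial.transform import Rotation as R
print(R.from_quat(o['ee_rot']).as_matrix().round(3))
E
```

```text
box [564.7 147.8] [146.8 149.9 144.8 150.1] [ -77.1 -167.2  103.    13.6]
frame [547.6 144.6] [49.6 49.  49.8 48.9] [ -79.7 -169.5  100.1   10.3]
stand [ 547.8 -162.1] [65.2 68.2 63.8 66.8] [-107.8  159.9   70.9  -18.9]
lamp [[603.3 199.9  92. ]] brass [[549.4 148.3  86. ]] keytop [[ 549.  -163.6   88. ]] pot [[552.7  -6.1 150. ]]
[ -0.79189292  35.26941078 146.20211351   1.        ] [[279.8   0.  257.8]
 [  0.  279.8 190.7]
 [  0.    0.    1. ]]
[[ 0.29  -0.    -0.957]
 [ 0.957 -0.001  0.29 ]
 [-0.001 -1.    -0.   ]]
```

View pics/c2.png

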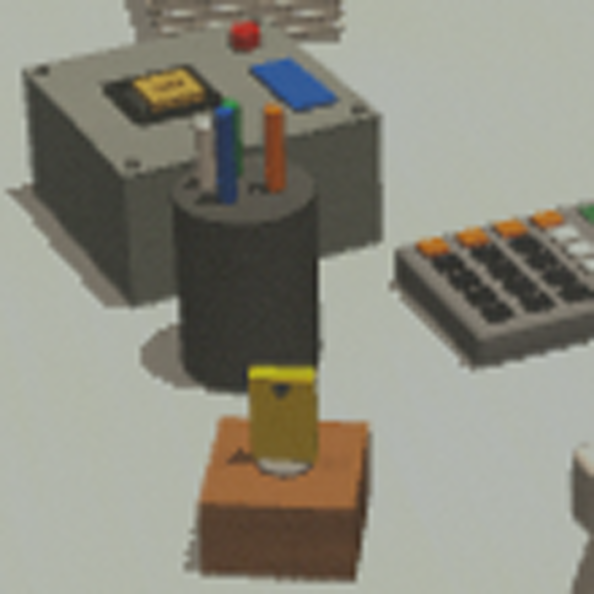

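The side crop shows the key grip upright, facing roughly along y, and matches the top-view estimates. These are key at about (548,-163) at -19.5°, keyhole at about (546.5,144) with the box at 13°, and pot between them. I'm setting out above the stand.

```bash
python3 -m handwheel '[[[0,0,-0.2],[28,-47,-3],100],[[0,0,-0.2],[28,-47,-3],100],[[0,0,-0.2],[28,-47,-3],100],[[0,0,-0.2],[28,-47,-3],100],[[0,0,-0.2],[28,-47,-3],100],[[0,0,-0.2],[28,-47,-3],100],[[0,0,-0.2],[28,-47,-3],100],[[0,0,-0.2],[28,-47,-3],100],[[0,0,-0.2],[28,-47,-3],100],[[0,0,-0.2],[28,-47,-3],100],[[0,0,-0.2],[28,-47,-3],100],[[0,0,-0.2],[29,-47,-10],60],[[0,0,-0.2],[29,-50,-20],60],[[0,0,0],[30,-50,-20],60],[[0,0,0],[0,0,0],60],[[0,0,0],[0,0,0],60]]' 40
python3 - <<'E'
from h import *
snap('wrist','w2');o=get_obs();print(o['joints'].round(3),o['eef_pos'].round(1),o['force'].round(2))
from scipy.spatial.transform import Rotation as R
m=R.from_quat(o['ee_rot']).as_matrix();print(m.round(3),np.degrees(np.arctan2(m[1,0],m[0,0])))
print(w2px('w2',[[548,-162.5,88],[548,-162.5,40]]))
t=cv2.imread('pics/w2.png');cv2.imwrite('pics/w2b.png',cv2.resize(t,None,fx=1.55,fy=1.55,interpolation=cv2.INTER_CUBIC))
E
```

```text
time: 2.15
eef_pos: [547.5, -161.4, 161.8]
ee_rot: [-0.577, -0.408, 0.409, 0.578]
force: [-0.5, 1.1, 0.8]
opening: 51.1
[-0.286  0.224 -0.103  1.244  0.     0.053] [ 547.6 -160.9  162.5] [-0.32 -0.18  0.01]
[[ 0.332 -0.    -0.943]
 [ 0.943  0.     0.332]
 [ 0.    -1.     0.   ]] 70.58766466719987
[[255.59848389 208.14632056]
 [255.99182903 189.53741343]]
```

View pics/w2b.png

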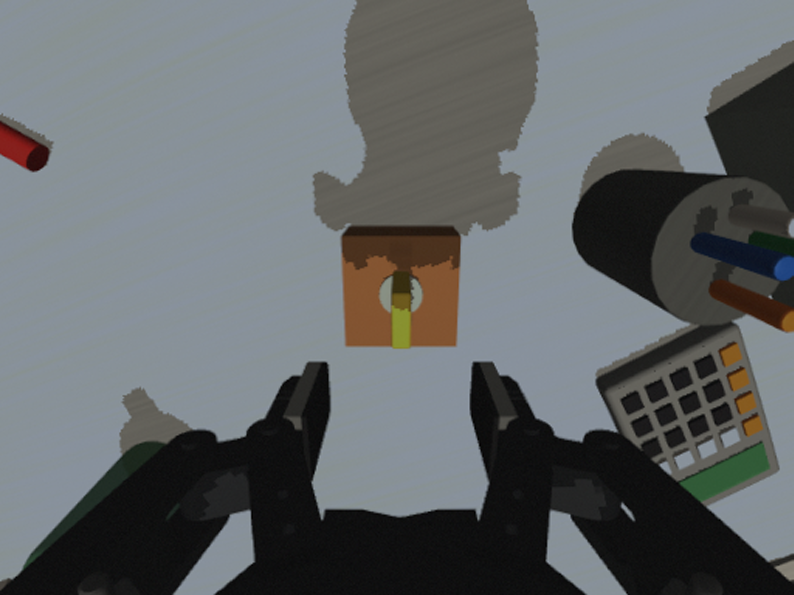

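The wrist view shows the stand top with corners (342,236), (460,236), (458,346), (345,346), the yellow grip top at (401,308) to (401,348), and the collar centred at (401,294). It is well aligned with the jaws.

```bash
python3 - <<'E'
from h import *
g=lambda L:(np.array(L)+.5)/1.55-.5
P=px2w('w2',g([(342,236),(460,236),(458,346),(345,346)]),40)[:,:2];e=np.roll(P,-1,0)-P
print(P.mean(0).round(1),np.linalg.norm(e,axis=1).round(1),np.degrees(np.arctan2(e[:,1],e[:,0])).round(1))
print(px2w('w2',g([(401,308),(401,348),(401,294)]),[88,88,43]).round(1))
E
```

```text
[ 548.3 -159.9] [68.7 69.8 71.3 69.8] [  70.6  -18.1 -109.4  159.8]
[[ 541.3 -157.7   88. ]
 [ 561.7 -164.9   88. ]
 [ 547.9 -159.9   43. ]]
```

```bash
python3 -m handwheel '[[[0,0,0],[0.4,0.9,-30],60],[[0,0,0],[0,0,-30],60],[[0,0,0],[0,0,-25],60],[[0,0,0],[0,0,-14],60],[[0,0,0],[0,0,0],60],[[0,0,0],[0,0,0],60]]' 40
python3 - <<'E'
from h import *
o=get_obs();print(o['eef_pos'].round(2),o['force'].round(2),o['wrist_torque'].round(3))
E
```

```text
time: 2.95
eef_pos: [549.1, -160.5, 64.7]
ee_rot: [0.578, 0.409, -0.408, -0.577]
force: [-0.1, 0.3, 0.1]
opening: 51.5
[ 549.12 -160.51   64.7 ] [-0.07  0.34  0.06] [0.033 0.001 0.002]
```

```bash
python3 -m handwheel '[[[0,0,0],[0,0,0],0],[[0,0,0],[0,0,0],0],[[0,0,0],[0,0,0],0],[[0,0,0],[0,0,0],0],[[0,0,0],[0,0,0],0],[[0,0,0],[0,0,0],0]]' 60
python3 - <<'E'
from h import *
o=get_obs();print(o['eef_pos'].round(2),o['force'].round(2),o['wrist_torque'].round(3),o['opening'])
E
```

```text
time: 3.7
eef_pos: [548.8, -160.8, 63.9]
ee_rot: [0.578, 0.409, -0.408, -0.577]
force: [-0.1, -0.1, 5.8]
opening: 9.4
[ 548.84 -160.78   63.93] [-0.13 -0.14  5.82] [ 0.036  0.16  -0.01 ] 9.409013753054563
```

```bash
python3 -m handwheel '[[[0,0,0],[0,0,10],0],[[0,0,0],[0,0,40],0],[[0,0,0],[0,0,45],0],[[0,0,0],[0,0,45],0],[[0,0,4],[-36,34,0],0],[[0,0,4],[-36,34,0],0],[[0,0,4],[-36,34,0],0],[[0,0,4],[0,55,0],0],[[0,0,4],[0,55,0],0],[[0,0,4],[35,31,0],0],[[0,0,4],[35,31,0],0],[[0,0,4],[35,31,0],0],[[0,0,0],[0,0,-20],0],[[0,0,0],[0,0,-20],0],[[0,0,0],[0,0,0],0],[[0,0,0],[0,0,0],0],[[0,0,0],[0,0,0],0]]' 60
python3 - <<'E'
from h import *
from scipy.spatial.transform import Rotation as R
snap('wrist','w3');o=get_obs();print(o['joints'].round(3),o['eef_pos'].round(2),o['force'].round(2),o['wrist_torque'].round(3),o['opening'])
m=R.from_quat(o['ee_rot']).as_matrix();print(m.round(3),np.degrees(np.arctan2(m[1,0],m[0,0])))
t=cv2.imread('pics/w3.png');print(w2px('w3',[[546.5,144,86],o['eef_pos']+[0,0,-50]]))
cv2.imwrite('pics/w3b.png',cv2.resize(t,None,fx=1.55,fy=1.55,interpolation=cv2.INTER_CUBIC))
E
```

```text
time: 5.82
eef_pos: [545.9, 144.4, 164.5]
ee_rot: [0.443, 0.552, -0.551, -0.442]
force: [0.3, 0.2, -0.9]
opening: 9.5
[ 0.259  0.21  -0.116  1.243  0.     0.039] [545.85 144.39 164.43] [-0.44  0.4  -1.17] [ 0.009 -0.002  0.021] 9.240891969553473
[[-0.217  0.002 -0.976]
 [ 0.976  0.    -0.217]
 [ 0.    -1.    -0.002]] 102.5567742110484
[[256.28076333 204.91517891]
 [256.81954278 218.76082716]]
```

View pics/w3b.png

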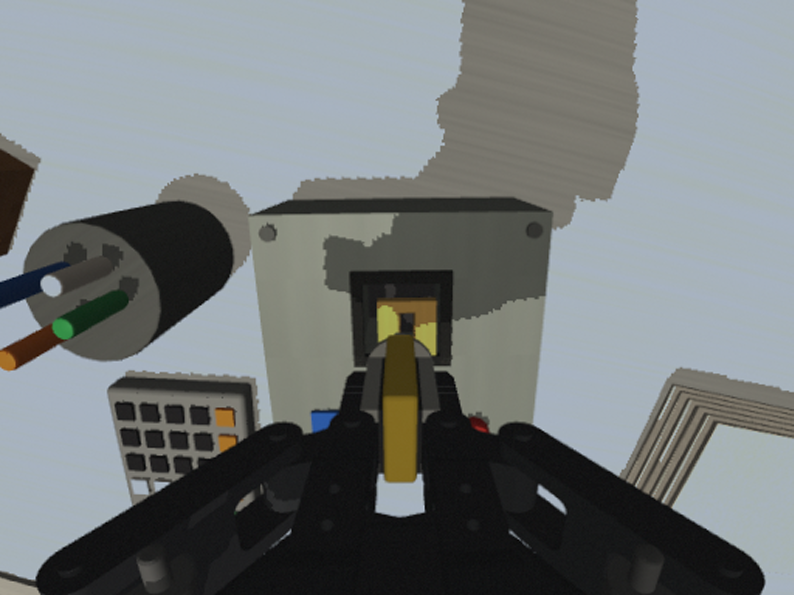

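The wrist view at the box shows the frame's outer edge from (350,271) to (453,271), the brass back edge from (377,299) to (437,300), and the slot at about (407,320). The slot sits a little right of frame centre.

```bash
python3 - <<'E'
from h import *
g=lambda L:(np.array(L)+.5)/1.55-.5
P=px2w('w3',g([(252,214),(551,212),(350,271),(453,271),(377,299),(437,299.5),(400,313),(414,313)]),[80,80,84,84,86,86,86,86])
a=np.radians(12.7);x=np.array([np.cos(a),np.sin(a)]);y=np.array([-x[1],x[0]])
for i,(d,n) in enumerate([(75,'box'),(26,'frame'),(15,'brass'),(8,'slot')]):
    p,q=P[2*i,:2],P[2*i+1,:2];e=q-p;print(n,np.linalg.norm(e).round(1),np.degrees(np.arctan2(e[1],e[0])).round(1),((p+q)/2+d*x+(-20*x if n=='box' else 0)).round(1))
E
```

```text
box 146.7 103.0 [548.4 146.5]
frame 51.2 102.6 [547.8 146.4]
brass 30.2 102.1 [550.3 149.8]
slot 7.1 102.6 [550.7 149.9]
```

```bash
python3 - <<'E'
from h import *
t=cv2.imread('pics/w3.png');cv2.imwrite('pics/w3c.png',cv2.resize(t[170:270,205:310],None,fx=6,fy=6,interpolation=cv2.INTER_CUBIC))
o=get_obs()
a=np.radians(12.6);x=np.array([np.cos(a),np.sin(a)])
# predicted row of collar front edge for key offset s along x
for s in(-3,-2,-1,0,1): print(s,w2px('w3',[np.r_[o['eef_pos'][:2]+(s-13)*x,zz] for zz in(143.4,140.4)]).round(1).tolist())
E
```

```text
-3 [[256.6, 213.5], [256.6, 211.5]]
-2 [[256.6, 215.1], [256.6, 213.1]]
-1 [[256.6, 216.7], [256.6, 214.7]]
0 [[256.6, 218.3], [256.6, 216.2]]
1 [[256.6, 219.8], [256.6, 217.8]]
```

View pics/w3c.png

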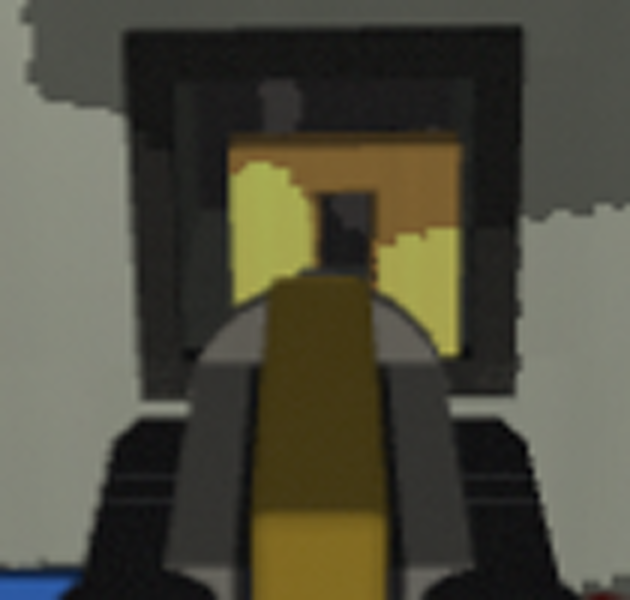

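The close crop shows the collar's near edge at about (321,267), the grip symmetric about column 320, the brass from 229 to 461 and the slot from 319 to 374. The key sits about 1 mm towards -x in the hand. The shift needed is about (6, 4.7), then down.

```bash
python3 -m handwheel '[[[0,0,0],[6,4.7,0],0],[[0,0,0],[0,0,-15],0],[[0,0,0],[0,0,-12],0],[[0,0,0],[0,0,-6],0],[[0,0,0],[0,0,0],0],[[0,0,0],[0,0,0],0]]'
cat > s.py <<'E'
from h import *
from scipy.spatial.transform import Rotation as R
o=get_obs();m=R.from_quat(o['ee_rot']).as_matrix()
print(round(float(o['time']),2),o['eef_pos'].round(2),'F',o['force'].round(2),'M',o['wrist_torque'].round(3),'yaw',np.degrees(np.arctan2(m[1,0],m[0,0])).round(2),'op',round(float(o['opening']),2))
E
python3 s.py
```

```text
time: 6.62
eef_pos: [551.6, 149.1, 130.6]
ee_rot: [0.442, 0.552, -0.552, -0.442]
force: [-0.5, -0.3, -0.7]
opening: 9.5
6.62 [551.56 149.1  130.56] F [-0.53 -0.32 -0.69] M [0.056 0.016 0.021] yaw 102.57 op 9.51
```

```bash
for r in 1 ; do python3 -m handwheel '[[[0,0,0],[0,0,-1.5],0],[[0,0,0],[0,0,-1.5],0],[[0,0,0],[0,0,0],0]]' >/dev/null; python3 s.py; python3 -m handwheel '[[[0,0,0],[0,0,-1],0],[[0,0,0],[0,0,0],0]]'>/dev/null;python3 s.py; done
```

```text
7.0 [551.39 149.09 127.25] F [-0.12 -0.27 -1.16] M [-0.019  0.037  0.066] yaw 102.57 op 9.22
7.25 [551.4  149.05 126.24] F [-0.49 -0.14 -0.99] M [-0.046  0.024 -0.043] yaw 102.57 op 9.71
```

```bash
python3 -m handwheel '[[[0,0,0],[0,0,-1],0],[[0,0,0],[0,0,-1],0],[[0,0,0],[0,0,0],0]]' >/dev/null; python3 s.py; python3 -m handwheel '[[[0,0,0],[0,0,-1],0],[[0,0,0],[0,0,-1],0],[[0,0,0],[0,0,0],0]]'>/dev/null;python3 s.py
```

```text
7.62 [551.35 149.06 124.14] F [-0.87  0.9  -0.71] M [-0.02   0.012 -0.051] yaw 102.57 op 9.48
8.0 [551.37 149.06 122.16] F [-0.2   0.23 -0.56] M [-0.013  0.025  0.025] yaw 102.57 op 8.86
```

```bash
python3 -m handwheel '[[[0,0,0],[0,0,-2],0],[[0,0,0],[0,0,-2],0],[[0,0,0],[0,0,-2],0],[[0,0,0],[0,0,-2],0],[[0,0,0],[0,0,-1.5],0],[[0,0,0],[0,0,0],0]]' >/dev/null; python3 s.py; python3 -m handwheel '[[[0,0,0],[0,0,-1],0],[[0,0,0],[0,0,-1],0],[[0,0,0],[0,0,0],0]]'>/dev/null;python3 s.py
```

```text
8.75 [551.35 149.06 112.66] F [-0.33 -1.25 -0.22] M [-0.006 -0.02   0.023] yaw 102.57 op 9.68
9.12 [551.37 149.08 110.71] F [-1.47 -0.3  -1.33] M [ 0.02  -0.014  0.048] yaw 102.57 op 9.49
```

```bash
for i in 1 2; do python3 -m handwheel '[[[0,0,0],[0,0,-0.5],0],[[0,0,0],[0,0,0],0]]' >/dev/null; python3 s.py; done;  python3 -m handwheel '[[[0,0,0],[0,0,-0.5],0],[[0,0,0],[0,0,0],0]]' >/dev/null; python3 s.py
```

```text
9.38 [551.44 149.08 110.28] F [ 1.18 -0.63  0.09] M [-0.007 -0.003  0.01 ] yaw 102.57 op 9.08
9.62 [551.47 149.1  109.94] F [ 0.52 -0.16  0.53] M [0.007 0.088 0.016] yaw 102.57 op 9.59
9.88 [551.72 149.19 109.87] F [-1.89 -0.8   5.17] M [-0.068  0.15  -0.001] yaw 102.57 op 8.99
```

The collar has seated at z≈109.9, with 5 N. Turning clockwise now.

```bash
python3 -m handwheel '[[[0,0,-2],[0,0,-0.3],0],[[0,0,-4],[0,-0.1,0],0],[[0,0,-4],[0,-0.1,0],0],[[0,0,0],[0,0,0],0]]' >/dev/null; python3 s.py;  python3 -m handwheel '[[[0,0,-4],[0,-0.1,0],0],[[0,0,-4],[0,-0.1,0],0],[[0,0,0],[0,0,0],0]]' >/dev/null; python3 s.py
```

```text
10.38 [552.16 149.17 109.85] F [0.02 0.63 5.33] M [ 0.104  0.084 -0.031] yaw 92.51 op 9.33
10.75 [552.17 149.06 109.87] F [-0.4   0.05  5.87] M [0.123 0.042 0.014] yaw 84.52 op 9.62
```

```bash
python3 -m handwheel '[[[0,0,-4],[0,-0.1,0],0],[[0,0,-4],[0,-0.1,0],0],[[0,0,-4],[0,-0.1,0],0],[[0,0,0],[0,0,0],0]]' >/dev/null; python3 s.py
```

```text
11.25 [552.16 148.87 109.88] F [-0.2   0.41  5.27] M [0.14  0.035 0.015] yaw 72.53 op 9.41
```

```bash
python3 -m handwheel '[[[0,0,-4],[0,-0.1,0],0],[[0,0,-4],[0,-0.1,0],0],[[0,0,-4],[0,-0.1,0],0],[[0,0,-4],[0,-0.1,0],0],[[0,0,0],[0,0,0],0]]' >/dev/null; python3 s.py;python3 -m handwheel '[[[0,0,-3],[0,-0.1,0],0],[[0,0,-3],[0,0,0],0],[[0,0,0],[0,0,0],0]]' >/dev/null; python3 s.py;python3 -m handwheel '[[[0,0,-2],[0,0,0],0],[[0,0,0],[0,0,0],0]]' >/dev/null; python3 s.py;python3 -m handwheel '[[[0,0,-2],[0,0,0],0],[[0,0,0],[0,0,0],0]]' >/dev/null; python3 s.py
```

```text
11.88 [552.15 148.47 109.85] F [-0.31  1.32  5.82] M [ 0.196  0.078 -0.012] yaw 56.52 op 9.29
12.25 [552.11 148.33 109.87] F [-0.31  0.56  6.84] M [ 0.193  0.077 -0.023] yaw 50.53 op 9.32
12.5 [552.08 148.31 109.85] F [-0.67  0.73  6.08] M [0.154 0.088 0.008] yaw 48.54 op 9.43
12.75 [552.07 148.31 109.86] F [-0.69  1.17  5.98] M [0.1   0.091 0.061] yaw 46.54 op 9.29
```

```bash
for i in 1; do python3 -m handwheel '[[[0,0,-1.5],[0,0,0],0],[[0,0,0],[0,0,0],0]]' >/dev/null; python3 s.py; python3 -m handwheel '[[[0,0,-1.5],[0,0,0],0],[[0,0,0],[0,0,0],0]]' >/dev/null; python3 s.py;python3 -m handwheel '[[[0,0,-1.5],[0,0,0],0],[[0,0,0],[0,0,0],0]]' >/dev/null; python3 s.py; done
```

```text
13.0 [552.07 148.3  109.85] F [-0.4   0.49  6.2 ] M [0.156 0.172 0.014] yaw 45.04 op 9.16
13.25 [552.02 148.28 109.84] F [-0.65  0.16  5.59] M [0.178 0.161 0.022] yaw 43.55 op 9.45
13.5 [552.03 148.25 109.86] F [0.14 1.16 6.78] M [ 0.068  0.129 -0.035] yaw 42.04 op 9.41
```

```bash
cat >> s.py <<'E'
import sys
if len(sys.argv)>1:
    Q=[]
    for _ in range(4): read_camera('wrist'); p=get_obs(); Q.append([p['wrist_torque'][2],p['effort'][5],p['force'][2]])
    print('  avg Mz,eff6,Fz',np.mean(Q,0).round(4),np.std(Q,0).round(4))
E
python3 s.py a; python3 -m handwheel '[[[0,0,-1.5],[0,0,0],0],[[0,0,0],[0,0,0],0]]' >/dev/null; python3 s.py a;python3 -m handwheel '[[[0,0,-1.5],[0,0,0],0],[[0,0,0],[0,0,0],0]]' >/dev/null; python3 s.py a
```

```text
13.5 [552.03 148.25 109.86] F [0.14 1.16 6.78] M [ 0.068  0.129 -0.035] yaw 42.04 op 9.41
  avg Mz,eff6,Fz [2.4200e-02 6.4000e-03 6.6499e+00] [0.0367 0.0052 0.4308]
13.95 [552.01 148.25 109.86] F [-0.35  0.85  5.71] M [0.083 0.12  0.04 ] yaw 40.54 op 9.73
  avg Mz,eff6,Fz [2.4000e-03 5.8000e-03 6.0021e+00] [0.0336 0.0052 0.4114]
14.4 [551.99 148.24 109.87] F [-0.06  0.16  5.36] M [0.101 0.175 0.02 ] yaw 39.04 op 9.43
  avg Mz,eff6,Fz [5.2000e-03 5.3000e-03 6.1719e+00] [0.0236 0.0052 0.8048]
```

```bash
sed -i "s/'op',/'eff6',o['effort'][5].round(4),'op',/" s.py
for i in 1; do python3 -m handwheel '[[[0,0,-1.5],[0,0,0],0]]' >/dev/null; python3 s.py; python3 -m handwheel '[[[0,0,-1.5],[0,0,0],0],[[0,0,0],[0,0,0],0]]' >/dev/null; python3 s.py a;python3 -m handwheel '[[[0,0,-1.5],[0,0,0],0],[[0,0,0],[0,0,0],0]]' >/dev/null; python3 s.py; python3 -m handwheel '[[[0,0,-1.5],[0,0,0],0],[[0,0,0],[0,0,0],0]]' >/dev/null; python3 s.py a; done
```

```text
14.72 [551.99 148.22 109.86] F [-1.73  0.18  5.82] M [0.069 0.167 0.097] yaw 37.52 eff6 -0.2147 op 9.33
14.97 [551.94 148.22 109.82] F [-2.08  0.09  6.72] M [ 0.101  0.164 -0.048] yaw 36.04 eff6 0.0641 op 9.34
  avg Mz,eff6,Fz [4.3000e-03 2.7000e-03 5.8336e+00] [0.0071 0.0052 0.2471]
15.43 [551.95 148.2  109.86] F [-1.35 -0.05  6.53] M [0.093 0.203 0.005] yaw 34.54 eff6 0.0643 op 9.14
15.68 [551.96 148.19 109.85] F [-1.26  0.32  5.98] M [0.008 0.213 0.02 ] yaw 33.04 eff6 0.0638 op 9.31
  avg Mz,eff6,Fz [6.5000e-03 3.5000e-03 6.6341e+00] [0.0178 0.0051 0.1381]
```

```bash
python3 - <<'E'
from h import *
snap('wrist','w4');t=cv2.imread('pics/w4.png');cv2.imwrite('pics/w4c.png',cv2.resize(t[140:320,150:370],None,fx=3.3,fy=3.3,interpolation=cv2.INTER_CUBIC))
E
```

```text
(no output)
```

View pics/w4c.png

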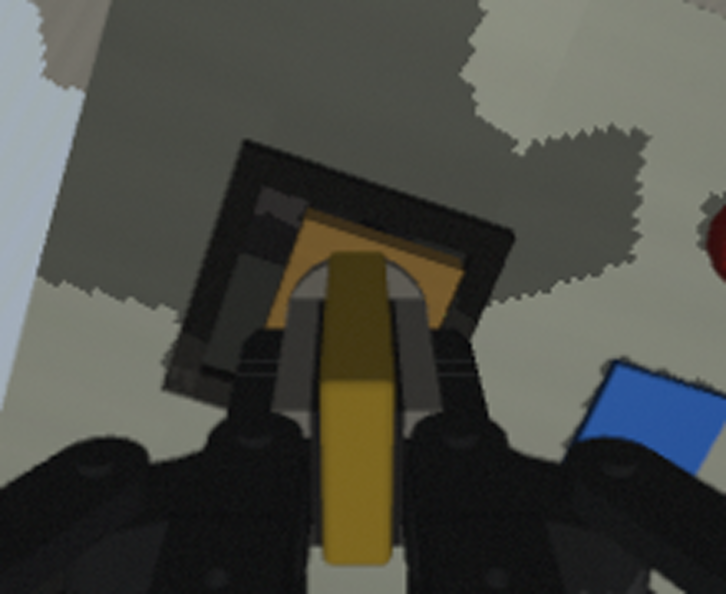

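The wrist view shows the collar flat on the brass and the key still square in the jaws, with no slip. The barrel is near one side of the frame. Continuing to feel for the stop, easing slightly in -x.

```bash
python3 -m handwheel '[[[0,0,-1.5],[-0.4,0,0],0],[[0,0,0],[0,0,0],0]]' >/dev/null; python3 s.py; python3 -m handwheel '[[[0,0,-1.5],[-0.3,0,0],0],[[0,0,0],[0,0,0],0]]' >/dev/null; python3 s.py a;python3 -m handwheel '[[[0,0,-1.5],[0,0,0],0],[[0,0,0],[0,0,0],0]]' >/dev/null; python3 s.py a; python3 -m handwheel '[[[0,0,-1.5],[0,0,0],0],[[0,0,0],[0,0,0],0]]' >/dev/null; python3 s.py a
```

```text
16.18 [551.85 148.18 109.87] F [-0.02  0.19  6.07] M [ 0.076 -0.07   0.017] yaw 31.54 eff6 0.0771 op 9.44
16.43 [551.71 148.19 109.89] F [0.37 0.6  5.23] M [ 0.033 -0.147  0.066] yaw 30.05 eff6 0.1296 op 9.48
  avg Mz,eff6,Fz [0.0823 0.0685 5.1741] [0.0082 0.0054 0.3244]
16.88 [551.72 148.17 109.86] F [1.65 0.37 4.58] M [-0.001 -0.093  0.079] yaw 28.55 eff6 0.1774 op 9.61
  avg Mz,eff6,Fz [0.1295 0.1168 5.6746] [0.0228 0.0053 0.6743]
17.32 [551.72 148.13 109.86] F [ 1.11 -0.74  5.73] M [-0.011 -0.136  0.203] yaw 27.06 eff6 0.2511 op 9.15
  avg Mz,eff6,Fz [0.1739 0.1905 5.053 ] [0.02   0.0054 0.5685]
```

The stop was felt from yaw ≈31°, but the twist briefly rose to about 0.17–0.19 N m because I batched the steps. Easing off at once and turning back.

```bash
python3 -m handwheel '[[[0,0,4],[0,0,0],0],[[0,0,4],[0,0,0],0],[[0,0,4],[0.2,0,0],0],[[0,0,4],[0.2,0,0],0],[[0,0,4],[0,0,0],0],[[0,0,4],[0,0.1,0],0],[[0,0,4],[0,0.1,0],0],[[0,0,0],[0,0,0],0]]' >/dev/null; python3 s.py a; python3 -m handwheel '[[[0,0,4],[0,0.1,0],0],[[0,0,4],[0,0.1,0],0],[[0,0,4],[0,0.1,0],0],[[0,0,4],[0,0.1,0],0],[[0,0,4],[0,0.1,0],0],[[0,0,4],[0,0.1,0],0],[[0,0,4],[0,0.1,0],0],[[0,0,4],[0,0.1,0],0],[[0,0,0],[0,0,0],0]]' >/dev/null; python3 s.py a
```

```text
18.52 [551.94 148.42 109.89] F [0.03 0.32 5.86] M [0.161 0.006 0.009] yaw 55.08 eff6 -0.1658 op 9.29
  avg Mz,eff6,Fz [ 2.8000e-03 -5.7000e-03  5.6793e+00] [0.0315 0.0157 0.3706]
19.85 [552.02 148.91 109.86] F [ 0.77 -0.26  4.95] M [-0.141 -0.083 -0.044] yaw 87.07 eff6 -0.1625 op 9.14
  avg Mz,eff6,Fz [ 1.120e-02 -2.300e-03  5.742e+00] [0.0203 0.0157 0.4795]
```

Now single-degree feeling past home (play 8.6°), stopping at the first torque.

```bash
python3 -m handwheel '[[[0,0,4],[0,0.1,0],0],[[0,0,4],[0,0.1,0],0],[[0,0,4],[0,0.1,0],0],[[0,0,3.5],[0,0,0],0],[[0,0,0],[0,0,0],0]]' >/dev/null; python3 s.py a;  python3 -m handwheel '[[[0,0,2],[0,0,0],0],[[0,0,0],[0,0,0],0]]' >/dev/null; python3 s.py a
```

```text
20.68 [552.   149.17 109.87] F [ 0.11 -2.2   6.31] M [-0.187 -0.085  0.054] yaw 102.56 eff6 -0.1412 op 8.72
  avg Mz,eff6,Fz [ 1.4300e-02 -2.0000e-03  5.1794e+00] [0.0204 0.0126 0.4836]
21.12 [551.98 149.2  109.83] F [-0.42 -1.51  6.32] M [-0.152 -0.139 -0.03 ] yaw 104.55 eff6 -0.0754 op 9.05
  avg Mz,eff6,Fz [-7.7000e-03  1.3000e-03  5.9744e+00] [0.0263 0.008  0.3201]
```

```bash
python3 -m handwheel '[[[0,0,2],[0,0,0],0],[[0,0,0],[0,0,0],0]]' >/dev/null; python3 s.py a
```

```text
21.57 [552.01 149.2  109.88] F [ 0.29 -0.34  6.13] M [-0.163 -0.078  0.039] yaw 106.55 eff6 -0.0753 op 8.84
  avg Mz,eff6,Fz [3.0000e-02 1.6000e-03 5.5893e+00] [0.0231 0.008  0.2143]
```

```bash
python3 -m handwheel '[[[0,0,2],[0,0,0],0],[[0,0,0],[0,0,0],0]]' >/dev/null; python3 s.py a;  python3 -m handwheel '[[[0,0,1],[0,0,0],0],[[0,0,0],[0,0,0],0]]' >/dev/null; python3 s.py a
```

```text
22.02 [551.99 149.22 109.86] F [-0.66 -0.52  5.97] M [-0.098 -0.063 -0.003] yaw 108.55 eff6 -0.0751 op 9.34
  avg Mz,eff6,Fz [2.9000e-03 1.9000e-03 6.0228e+00] [0.0305 0.008  0.5652]
22.48 [551.97 149.24 109.85] F [0.86 0.3  6.04] M [-0.1   -0.104 -0.061] yaw 109.55 eff6 -0.0532 op 9.26
  avg Mz,eff6,Fz [-4.6000e-03 -1.3100e-02  5.5909e+00] [0.0111 0.0032 0.5361]
```

```bash
python3 -m handwheel '[[[0,0,1],[0,0,0],0],[[0,0,0],[0,0,0],0]]' >/dev/null; python3 s.py a
```

```text
22.93 [551.98 149.23 109.87] F [ 0.32 -0.06  5.93] M [-0.099 -0.04   0.021] yaw 110.54 eff6 -0.0531 op 9.08
  avg Mz,eff6,Fz [-0.007  -0.0134  5.7733] [0.0253 0.0032 0.5134]
```

```bash
python3 -m handwheel '[[[0,0,1],[0,0,0],0],[[0,0,0],[0,0,0],0]]' >/dev/null; python3 s.py a
```

```text
23.38 [551.98 149.27 109.85] F [ 0.73 -0.05  6.15] M [-0.134 -0.065 -0.003] yaw 111.54 eff6 -0.0533 op 9.37
  avg Mz,eff6,Fz [-0.0222 -0.0137  5.2971] [0.0117 0.0032 0.304 ]
```

```bash
python3 -m handwheel '[[[0,0,1],[0,0,0],0],[[0,0,0],[0,0,0],0]]' >/dev/null; python3 s.py a
```

```text
23.82 [551.99 149.28 109.87] F [ 0.67 -1.4   5.66] M [-0.149 -0.09  -0.024] yaw 112.54 eff6 -0.053 op 9.17
  avg Mz,eff6,Fz [-0.0182 -0.0134  5.8353] [0.0156 0.0032 0.1681]
```

```bash
python3 -m handwheel '[[[0,0,1],[0,0,0],0],[[0,0,0],[0,0,0],0]]' >/dev/null; python3 s.py a
```

```text
24.27 [551.99 149.27 109.87] F [-0.03 -0.18  5.79] M [-0.071  0.014  0.045] yaw 113.54 eff6 -0.0533 op 9.06
  avg Mz,eff6,Fz [-0.0097 -0.0137  5.7699] [0.0382 0.0032 0.1365]
```

```bash
python3 -m handwheel '[[[0,0,1],[0,0,0],0],[[0,0,0],[0,0,0],0]]' >/dev/null; python3 s.py a
```

```text
24.73 [551.96 149.28 109.85] F [ 0.33 -0.5   5.73] M [-0.102 -0.038 -0.049] yaw 114.54 eff6 -0.0532 op 9.18
  avg Mz,eff6,Fz [ 1.2000e-03 -1.3700e-02  5.6184e+00] [0.0401 0.0032 0.2141]
```

```bash
python3 - <<'E'
from h import *
snap('wrist','w5');t=cv2.imread('pics/w5.png');cv2.imwrite('pics/w5c.png',cv2.resize(t[140:320,150:370],None,fx=3.3,fy=3.3,interpolation=cv2.INTER_CUBIC))
E
```

```text
(no output)
```

View pics/w5c.png

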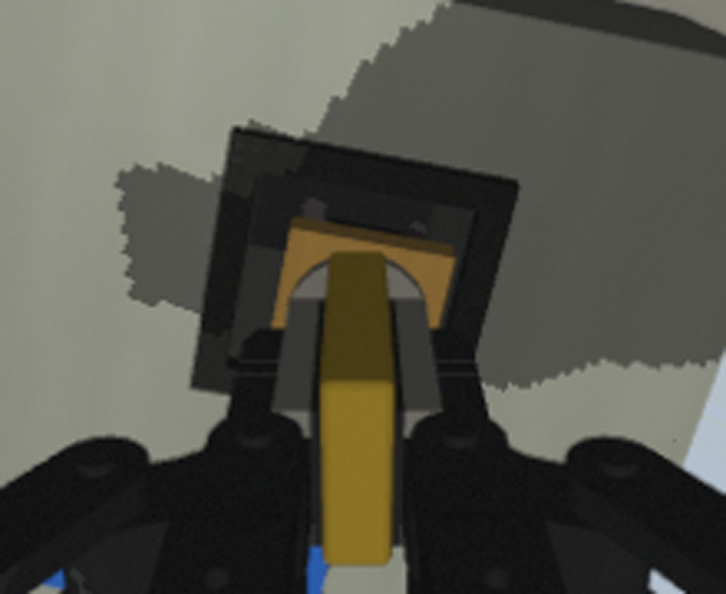

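The key is still square in the jaws. It stands about 11–12° counter-clockwise of the frame, and I've felt no home stop yet. A little more, one degree at a time.

```bash
python3 -m handwheel '[[[0,0,1],[0,0,0],0],[[0,0,0],[0,0,0],0]]' >/dev/null; python3 s.py a
```

```text
25.23 [551.96 149.29 109.87] F [-0.11 -0.64  5.96] M [-0.025 -0.098 -0.093] yaw 115.54 eff6 -0.081 op 9.34
  avg Mz,eff6,Fz [-0.0363 -0.0414  5.8148] [0.0259 0.0033 0.3477]
```

```bash
python3 -m handwheel '[[[0,0,1],[0,0,0],0],[[0,0,0],[0,0,0],0]]' >/dev/null; python3 s.py a
```

```text
25.68 [551.98 149.29 109.84] F [ 0.71 -1.04  5.62] M [-0.104 -0.022 -0.13 ] yaw 116.54 eff6 -0.117 op 9.23
  avg Mz,eff6,Fz [-0.0813 -0.0771  5.6847] [0.0371 0.0032 0.4897]
```

Home stop felt, with torque rising with angle and 0.08 N m at most. Turning back to the slot line and drawing out.

```bash
python3 -m handwheel '[[[0,0,-4],[0,0,0],0],[[0,0,-4],[0,0,0],0],[[0,0,-4],[0,0,0],0],[[0,0,-1.8],[0,0,0],0],[[0,0,0],[0,0,0.8],0],[[0,0,0],[0,0,1],0],[[0,0,0],[0,0,1],0],[[0,0,0],[0,0,0],0]]' >/dev/null; python3 s.py a; python3 -m handwheel '[[[0,0,0],[0,0,1],0],[[0,0,0],[0,0,1],0],[[0,0,0],[0,0,1],0],[[0,0,0],[0,0,0],0]]' >/dev/null; python3 s.py a
```

```text
26.88 [550.99 149.16 111.55] F [-0.25 -0.24 -0.71] M [ 0.031 -0.004  0.026] yaw 102.77 eff6 -0.001 op 9.38
  avg Mz,eff6,Fz [ 0.003  -0.0005 -0.2548] [8.500e-03 2.000e-04 3.727e-01]
27.57 [551.2  149.21 114.95] F [ 0.5  -0.   -0.12] M [ 0.004 -0.011  0.012] yaw 102.77 eff6 -0.0 op 9.13
  avg Mz,eff6,Fz [ 0.0055 -0.     -0.6896] [0.0234 0.     0.3341]
```

```bash
python3 -m handwheel '[[[0,0,0],[0,0,2],0],[[0,0,0],[0,0,2],0],[[0,0,0],[0,0,2],0],[[0,0,0],[0,0,2],0],[[0,0,0],[0,0,0],0]]' >/dev/null; python3 s.py a; python3 -m handwheel '[[[0,0,0],[0,0,3],0],[[0,0,0],[0,0,3],0],[[0,0,0],[0,0,5],0],[[0,0,0],[0,0,10],0],[[0,0,0],[0,0,28],0],[[0,0,0],[0,0,30],0],[[0,0,0],[0,0,0],0],[[0,0,0],[0,0,0],0]]' >/dev/null; python3 s.py a
```

```text
28.4 [551.27 149.24 123.05] F [-0.51  0.1  -0.04] M [-0.041 -0.005  0.006] yaw 102.77 eff6 -0.0 op 8.69
  avg Mz,eff6,Fz [-0.0034 -0.     -0.4403] [0.0253 0.     0.3851]
29.6 [551.01 149.15 201.45] F [ 0.9  -0.27 -0.92] M [ 0.095 -0.002  0.034] yaw 102.76 eff6 -0.0 op 9.24
  avg Mz,eff6,Fz [-0.0117 -0.     -0.7131] [0.0261 0.     0.5008]
```

```bash
python3 -m handwheel '[[[0,0,-4],[-36,-31,0],0],[[0,0,-4],[-36,-31,0],0],[[0,0,-4],[-36,-31,0],0],[[0,0,-4],[0,-55,0],0],[[0,0,-4],[0,-55,0],0],[[0,0,-4],[35.3,-35.6,0],0],[[0,0,-4],[35.3,-35.6,0],0],[[0,0,-4.2],[35.2,-35.7,0],0],[[0,0,0],[0,0,-30],0],[[0,0,0],[0,0,-30],0],[[0,0,0],[0,0,-20],0],[[0,0,0],[0,0,0],0],[[0,0,0],[0,0,0],0],[[0,0,0],[0,0,0],0]]' >/dev/null; python3 s.py a
```

```text
31.55 [ 549.55 -160.86  122.98] F [ 0.64  0.85 -1.15] M [-0.007  0.015 -0.012] yaw 70.57 eff6 -0.0 op 8.8
  avg Mz,eff6,Fz [ 0.0076  0.     -0.6029] [0.0213 0.     0.1963]
```

```bash
python3 -m handwheel '[[[0,0,0],[-0.6,0,-15],0],[[0,0,0],[0,0,-14],0],[[0,0,0],[0,0,-8],0],[[0,0,0],[0,0,0],0],[[0,0,0],[0,0,-2],0],[[0,0,0],[0,0,-2],0],[[0,0,0],[0,0,-2],0],[[0,0,0],[0,0,0],0]]' >/dev/null; python3 s.py;python3 -m handwheel '[[[0,0,0],[0,0,-2],0],[[0,0,0],[0,0,-2],0],[[0,0,0],[0,0,0],0]]' >/dev/null; python3 s.py
```

```text
32.75 [ 548.28 -160.71   78.72] F [ 0.01  0.5  -0.78] M [0.006 0.011 0.009] yaw 70.57 eff6 0.0 op 9.29
33.12 [ 548.19 -160.67   74.53] F [ 0.08 -0.35 -0.66] M [-0.012  0.034 -0.   ] yaw 70.57 eff6 -0.0 op 9.09
```

```bash
python3 -m handwheel '[[[0,0,0],[0.3,0,-3],0],[[0,0,0],[0,0,-3],0],[[0,0,0],[0,0,-2.5],0],[[0,0,0],[0,0,-1],0],[[0,0,0],[0,0,0],0]]' >/dev/null; python3 s.py;python3 -m handwheel '[[[0,0,0],[0,0,-0.5],0],[[0,0,0],[0,0,0],0]]' >/dev/null; python3 s.py;python3 -m handwheel '[[[0,0,0],[0,0,-0.5],0],[[0,0,0],[0,0,0],0]]' >/dev/null; python3 s.py
```

```text
33.75 [ 548.56 -160.72   65.21] F [-0.06 -0.55 -0.79] M [-0.063  0.001  0.028] yaw 70.56 eff6 -0.0 op 9.78
34.0 [ 548.68 -160.73   64.86] F [ 0.5   0.71 -0.79] M [ 0.039 -0.036 -0.002] yaw 70.57 eff6 0.0 op 9.15
34.25 [ 548.61 -160.7    64.27] F [ 0.29 -0.31 -0.56] M [-0.     0.016  0.022] yaw 70.57 eff6 0.0 op 9.24
```

```bash
python3 -m handwheel '[[[0,0,0],[0,0,-0.5],0],[[0,0,0],[0,0,0],0]]' >/dev/null; python3 s.py;python3 -m handwheel '[[[0,0,0],[0,0,-0.3],0],[[0,0,0],[0,0,0],0]]' >/dev/null; python3 s.py
```

```text
34.5 [ 548.66 -160.72   63.96] F [0.42 0.44 1.1 ] M [ 0.02   0.107 -0.047] yaw 70.57 eff6 -0.0025 op 9.17
34.75 [ 548.71 -160.72   63.96] F [-2.01  0.58  5.48] M [0.153 0.415 0.026] yaw 70.57 eff6 -0.0026 op 9.48
```

```bash
python3 -m handwheel '[[[0,0,0],[0,0,0.2],0],[[0,0,0],[0,0,0],30],[[0,0,0],[0,0,0],60],[[0,0,0],[0,0,0],60],[[0,0,0],[0,0,0],60],[[0,0,0],[0,0,0],60],[[0,0,0],[0,0,15],60],[[0,0,0],[0,0,30],60],[[0,0,0],[0,0,40],60],[[0,0,0],[0,0,20],60],[[0,0,0],[0,0,0],60],[[0,0,0],[0,0,0],60]]' 40; python3 - <<'E'
from h import *
snap('wrist','w6');snap('side','s6')
a=cv2.resize(cv2.imread('pics/w6.png')[120:260,180:340],None,fx=2.5,fy=2.5,interpolation=cv2.INTER_CUBIC)
b=cv2.resize(cv2.imread('pics/s6.png')[150:265,170:290],None,fx=3,fy=3,interpolation=cv2.INTER_CUBIC)
c=np.zeros((max(len(a),len(b)),a.shape[1]+b.shape[1],3),np.uint8);c[:len(a),:a.shape[1]]=a;c[:len(b),a.shape[1]:]=b;cv2.imwrite('pics/f6.png',c)
E
```

```text
time: 36.25
eef_pos: [548.3, -160.6, 168.2]
ee_rot: [-0.577, -0.408, 0.409, 0.577]
force: [0.1, -0.9, -0.8]
opening: 51.2
```

View pics/f6.png

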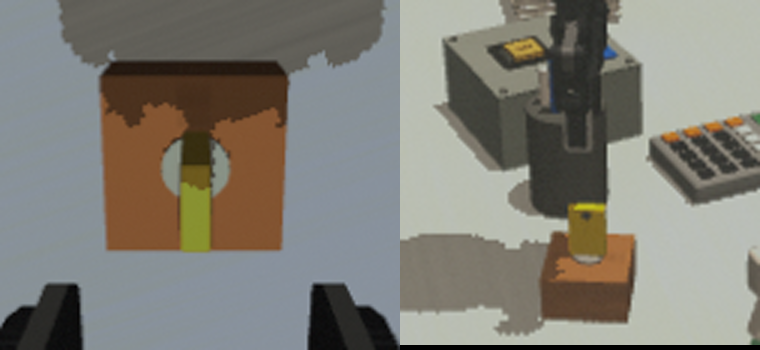

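The key stands upright with its collar flat on the stand, grip at (196,215) in the left crop, and looks the same from the side. A quick lamp check, then I'll hand in.

```bash
python3 - <<'E'
from h import *
from cell import job_done
snap('top','t6')
for f in('top1','t6'):
    p=w2px(f,[[603.3,199.9,92]])[0].round().astype(int);print(f,cv2.imread(f'pics/{f}.png')[p[1]-1:p[1]+2,p[0]-1:p[0]+2].mean((0,1))[::-1].round())
a,b=cv2.imread('pics/top1.png'),cv2.imread('pics/t6.png');d=cv2.absdiff(a,b).max(2);print('calc/pot/tray diff',[int((d[r]>60).sum()) for r in(np.s_[135:190,240:285],np.s_[195:230,255:282],np.s_[155:210,100:165])])
print(job_done())
E
```

```text
top1 [126.  59.  59.]
t6 [143.  68.  67.]
calc/pot/tray diff [0, 0, 0]
the job is handed in; nothing more can be done
None
```

I did the whole job in the order asked and handed it in at about 36 s, but the twist at the lock's stop went over the 0.15 N m limit. I batched three steps while feeling for the stop, and the twist reached about 0.17–0.19 N m (averaged readings) for under a second. I eased off as soon as I saw it, but that step did not fully keep "never force the key".

- **Insertion:** the key slid into the slot with almost no side force and seated fully, collar on the brass, at about 5 N.
- **Turning:** I turned it clockwise to the stop, felt after about 71° of key turn. I then turned it back until I felt the home stop, at no more than about 0.08 N m.
- **Home stop:** it came about 12–13° past the slot line, although the stated play is about 8.6°. The twist rose steadily with angle, so I took it as the real stop.
- **Removal and return:** I turned the key back in line, and it drew out freely. It went back into the stand until the collar seated at about 5 N, at the same height as when I picked it up, and I let go.

**Last checks:**
- The wrist and side views show the key upright with its collar flat on the stand and the gripper clear of it.
- The calculator, pen pot and trays look unchanged from above. I did not check the sprayer, but no move went near it.
- The lamp still looks red, and nothing I saw confirms the reset by itself.

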